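Find the full token tin by weight and seat it on the cabinet

TASK

One of the two closed laundry-token tins on the desk is full and the other nearly empty: lift the teal-lidded tin well clear of the desk for a moment, then the slate-lidded one, and feel which is heavier. Seat the heavier tin gently, all the way down, in the square well on top of the beech cabinet, without pressing it hard against frame or floor, and leave the lighter one standing on the desk. Keep both tins upright throughout and leave everything else on the desk as it is.

Things in the scene. Friction and masses are not known exactly. Their poses are not given: they have to be found in the camera images.
- tin_teal: Closed square aluminium tin with a teal lid, 60 x 60 mm, 95 mm tall (lid from 76 mm up, flush with the sides). Origin at the centre of its underside, z up, x and y along its sides. It cannot be opened. One of the two tins, not told by its looks, weighs 4.5 to 5.8 N in all and the other 1.9 to 2.6 N; the load lies in the bottom half and can shift 1 mm.
- tin_slate: Closed square aluminium tin with a slate-grey lid, 60 x 60 mm, 95 mm tall (lid from 76 mm up, flush with the sides). Origin at the centre of its underside, z up, x and y along its sides. It cannot be opened. One of the two tins, not told by its looks, weighs 4.5 to 5.8 N in all and the other 1.9 to 2.6 N; the load lies in the bottom half and can shift 1 mm.
- cabinet: Small fixed beech cabinet, 160 deep (x) x 220 wide (y) x 120 mm high, front (with a swing door that stands shut and is not needed, knob 35 mm proud) towards its own -x. Origin at the centre of its underside. On its top is a dark wooden frame with a square well.
- well (a point): Centre of the floor of the square well on the cabinet's top, 120 mm above the desk; axes as the cabinet's, sides of the well along x and y. The well is 63 x 63 mm, 16 mm deep, with a 2 mm chamfer round the mouth; its frame measures 94 x 94 mm outside. A tin fits any of the four ways round with 1.5 mm play on each side. Frame and floor are rigid.
- tumbler: Stainless steel tumbler, 72 mm across, 110 mm tall. A bystander, loose. Origin at the centre of its underside.
- dispenser: Teal plastic tape dispenser with a clear roll, 130 (x) x 50 (y) mm, 75 mm tall. A bystander, loose. Origin at the centre of its underside.
- coaster: Round slate coaster, 96 mm across, 8 mm thick, flat on the desk. A bystander, loose. Origin at the centre of its underside.
- eraser: Green silicone eraser, 45 (x) x 22 (y) x 13 mm. A bystander, loose. Origin at the centre of its underside.
Not all that is in view belongs to the job. What is shaped like the tin_teal but yellow is not meant.

How it is judged:
By the outcome, as a careful person would: the job done as asked, in the order asked, and still so for the second after the job is handed in, with the robot touching nothing.
It also fails if it takes over 72 s, if anything falls off the work surface, if the arm or the gripper's body presses on something with over 40 N, if the wrist force passes 120 N, or if a joint passes its speed limit or range.

ROBOT

A 6-joint arm with a two-finger parallel gripper is mounted at the origin on the work surface. World frame = base frame: x ahead of the robot, y to its left, z up, the work surface at z = 0. Lengths are in m, angles in rad, forces in N, time in s.
With the tool pointing down it reaches from about 0.35 to 0.775 m from the base axis. Payload 7.3 kg.
Tool frame: the origin (TCP) lies on the centre line of the jaws, within the pads' length; the fingertips stand 14 mm ahead of it and the grasp point (between the pads) lies 5 mm behind it; z points along the fingers, y is the direction in which the jaws open and shut (so a half turn about z gives the same grasp; the last joint's range is limited). The gripper opens to 92 mm and grips with 3 to 60 N. Pads are 19 mm wide; open, the fingers measure 130 mm over their backs; the gripper's body (75 mm by 190 mm) begins 47 mm behind the grasp point.
Start: joints at [-1.462, 0.342, 1.524, -0, 1.275, -0.146], TCP at [0.132, -0.508, 0.241] pointing down, gripper open.
Joint ranges: [-2.53, 2.53], [-0.77, 2.02], [0.04, 2.7], [-1, 4.14], [0.28, 2.66], [-3.11, 3.11]. Speed limits (rad/s): [2.57, 2.57, 3.14, 3.14, 3.14, 3.14].

INTERFACE

Orientations are given as [roll, pitch, yaw] about the fixed x, y, z axes, in that order (R = Rz(yaw) Ry(pitch) Rx(roll)).
In Python, from cell import telemetry, cams, robot gives the robot as it stands.
- The arm moves only by the tool servo_tool, never from a script. Its argument "targets" is text: rows parted by semicolons, each of 4 numbers parted by spaces: the shift along the tool's x, y, z in mm, then the turn about the tool's z in rad. In form: x y z yaw; .... A call has 1 to 20 rows; each row shifts and turns the pose as measured when the row begins, along the tool's axes as they then stand; what a row does not reach is not made up. A row lasts 1/8 s, in which the tool goes at most 62.5 mm and 10.7 degrees, less where a joint would pass 70% of its speed; a pose out of reach is approached as far as the arm can. A call with a gripper value outside its range is refused whole. "hand" is the opening, from 0 (shut) to 1 (fully open), set as the call begins (left out, the last holds). The fingers move at their own pace and stop on an object; "squeeze" is the grip in N (left out, the last holds). Time passes only in rows, so rows that do not move let the fingers close. It gives the time, the measured TCP pose, the force and the opening at its end, in the units of the state.
- telemetry.observe(): the state, without advancing time (a new reading comes with each control period).
- cams.read_camera(name): name is "scene" or "side" or "wrist"; returns a dict with "color" (420x560x3 uint8, red, green, blue), "K" (3x3 intrinsics, pixels), "R" (3x3) and "t" (3): a world point X has camera coordinates R X + t. Camera axes: x right, y down, z forward; pixel columns grow to the right and rows downward; lengths in m; the calibration is good to about 2 mm. The wrist camera is an equidistant fisheye: a pixel r from the principal point sees the ray r / f radians off the axis. A picture is of the moment at which its call begins. There is no depth.
- robot.hand_in(): hands the job in, once; it reports no verdict.
Trained networks look in a picture, given as the dict that the camera call returned (one of the last four; its "shot" number tells which), for a name from the list of things; names that differ only in an ending like _2 or _b are one class to them, and where a whole thing is asked for, a point or a joint stands for the part that bears it (a point fixed in the world has none). Each returns a list of dicts, best first, with "score" (0 to 1); they miss things now and then, are a little off and sometimes report something else, mostly with a low value. They report only what shows in the picture. A call takes as long as a camera call. They do not tell look-alikes from the thing itself.
- cams.cut_out(picture, query): "region" (420x560 bool, what is visible of it) and "extent" ([centre column, centre row, width, height] in pixels, round what is visible of it).
The state is a dict: "time": time; "qpos": joint angles; "qvel": joint speeds; "joint_efforts": joint torques, N m; "tool_pos": TCP position; "tool_rot": TCP orientation; "contact_force": force on the tool from outside, world axes, zero at the start; "torque": the same for the moment, N m; "opening": finger opening in m.
Only numpy, scipy, OpenCV 4.12 (cv2) and the standard library are available. Lean on these libraries where they do the work, as an engineer would, in place of code of your own. Each camera call takes 0.05 s, during which the arm holds its last target.

## Working session

There is one attempt and no reset: what is moved stays moved. The work goes in short steps, Python scripts to look and compute and a tool call to move; the robot and the scene stay as the last step left them, time stands still between calls to the robot, and variables do not carry over. Pictures are saved under pics/ and viewed, and the job is handed in when it is done.

Besides the shell and the picture viewer there is one more tool, called as name(argument=value, ...), one argument or row to a line, values as JSON. servo_tool: Moves the arm, as the interface text tells. Its arguments: {"type":"object","properties":{"targets":{"type":"string"},"hand":{"type":"number"},"squeeze":{"type":"number"}},"required":["targets"]}

```bash
mkdir -p pics; ls; python3 - <<'E'
from cell import telemetry, cams, robot
import cv2
print(telemetry.observe())
for n in ["scene","side","wrist"]:
    p=cams.read_camera(n); cv2.imwrite(f"pics/{n}0.png",p["color"][:,:,::-1]); print(n,p["K"],p["R"],p["t"])
    for q in (["tin_teal","tin_slate","cabinet","tumbler"] ):
        for d in cams.cut_out(p,q): print(q,d["score"],d["extent"])
E
```

```text
pics
{'time': 0.0, 'qpos': array([-1.46200977e+00,  3.42722848e-01,  1.52499995e+00,  3.07137648e-06,
        1.27540599e+00, -1.46000517e-01]), 'qvel': array([-0.00049514, -0.00028249, -0.00040315,  0.0020047 , -0.00041077,
       -0.00015791]), 'joint_efforts': array([ 1.71470623e-03, -4.31238556e+01, -2.44221443e+01,  7.20063108e-02,
        5.60368190e-02, -1.16550486e-04]), 'tool_pos': array([ 0.13230106, -0.50766336,  0.24005084]), 'tool_rot': array([-3.14007329e+00, -2.26386443e-04,  2.54786001e-01]), 'contact_force': array([-0.48299889, -0.63506552,  0.26822057]), 'torque': array([ 0.02472733, -0.01531471, -0.02363069]), 'opening': 0.09154574335573865}
scene [[533.8544962    0.         275.05077994]
 [  0.         533.8544962  220.92615952]
 [  0.           0.           1.        ]] [[-0.30658949  0.95183976 -0.00198748]
 [ 0.60271193  0.19251776 -0.77438701]
 [-0.73670972 -0.2386168  -0.6327091 ]] [ 0.24352685 -0.25764025  1.50279   ]
tin_teal 0.76 [289.4, 231.6, 37.2, 60.6]
tin_teal 0.65 [235.4, 204.9, 32.5, 52.9]
tin_slate 0.59 [179.2, 205.0, 42.4, 53.4]
cabinet 0.75 [407.
[... 224 characters left out ...]
.01604527]
 [-0.09893405 -0.55518794 -0.82581984]
 [ 0.17283058  0.80769143 -0.56370573]] [-0.59771388  0.13575863  0.94908144]
tin_teal 0.89 [246.2, 239.5, 49.3, 56.2]
tin_teal 0.89 [229.1, 289.7, 49.4, 72.4]
tin_slate 0.77 [264.8, 344.2, 49.8, 77.1]
tin_slate 0.68 [245.6, 238.7, 49.1, 53.2]
cabinet 0.69 [235.0, 177.9, 110.8, 100.9]
tumbler 0.73 [368.3, 294.9, 44.4, 68.6]
wrist [[325.1922621    0.         276.60328893]
 [  0.         325.1922621  208.37870036]
 [  0.           0.           1.        ]] [[ 2.51662041e-01 -9.67815108e-01 -3.67268029e-04]
 [-9.36498251e-01 -2.43614403e-01  2.52236097e-01]
 [-2.44207377e-01 -6.31343050e-02 -9.67665653e-01]] [-0.52300426 -0.03053695  0.38917325]
```

View pics/scene0.png

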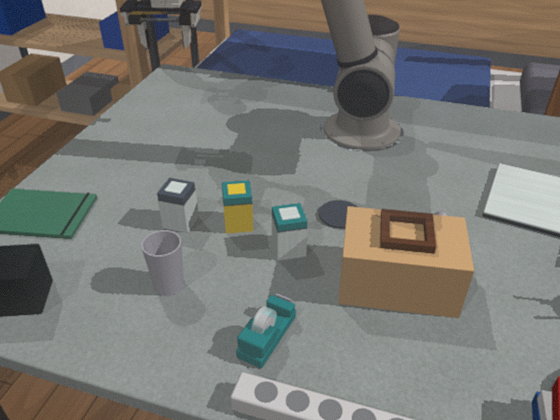

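View pics/side0.png

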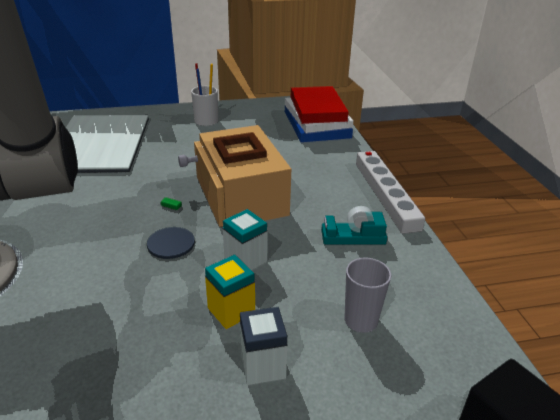

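View pics/wrist0.png

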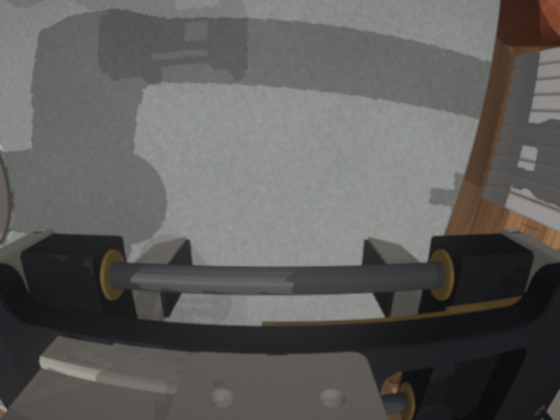

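The scene view shows the slate tin at about (177,205), the yellow decoy at (237,205), the teal tin at (289,231) and the well at about (408,231). In the side view they are at (264,344), (230,290), (246,240) and (240,150) respectively. Next I fit box poses to these views.

```bash
cat > h.py <<'E'
import numpy as np, cv2
from scipy.optimize import minimize
def proj(p,X):
    X=np.atleast_2d(X); c=X@p["R"].T+p["t"]; K=p["K"]
    if p.get("fish"):
        r=np.hypot(c[:,0],c[:,1]); th=np.arctan2(r,c[:,2]); s=th/np.maximum(r,1e-9)
        return np.c_[K[0,0]*s*c[:,0]+K[0,2],K[1,1]*s*c[:,1]+K[1,2]]
    u=c@K.T; return u[:,:2]/u[:,2:]
def ray(p,uv):
    K=p["K"]; a=np.array([(uv[0]-K[0,2])/K[0,0],(uv[1]-K[1,2])/K[1,1],1.])
    if p.get("fish"):
        th=np.hypot(a[0],a[1]); a=np.array([a[0]/th*np.sin(th),a[1]/th*np.sin(th),np.cos(th)])
    d=p["R"].T@a; o=-p["R"].T@p["t"]; return o,d
def onz(p,uv,z):
    o,d=ray(p,uv); return o+d*(z-o[2])/d[2]
def box(x,y,yaw,hx,hy,z0,z1):
    c,s=np.cos(yaw),np.sin(yaw)
    return np.array([[x+c*a*hx-s*b*hy,y+s*a*hx+c*b*hy,z] for z in(z0,z1) for a,b in((-1,-1),(1,-1),(1,1),(-1,1))])
def hullmask(p,V):
    m=np.zeros((420*4,560*4),np.uint8); h=cv2.convexHull(((proj(p,V)+.5)*4).astype(np.float32))
    cv2.fillConvexPoly(m,np.round(h).astype(np.int32),1)
    return cv2.resize(m.astype(np.float32),(560,420),interpolation=cv2.INTER_AREA)
E
python3 - <<'E'
from cell import cams
from h import *
import pickle
P={}
for n in ["scene","side"]:
    p=cams.read_camera(n); P[n]=p
    for q in ["tin_teal","tin_slate","cabinet"]:
        p[q]=cams.cut_out(p,q)
pickle.dump(P,open("P0.pkl","wb"))
def pick(n,q,c):
    b=[d for d in P[n][q] if np.hypot(d["extent"][0]-c[0],d["extent"][1]-c[1])<12]
    return b[0]["region"] if b else None
for q,cs in {"tin_teal":((289,231),(246,240)),"tin_slate":((178,205),(265,344)),"cabinet":((407,258),(235,178))}.items():
    M=[pick("scene",q,cs[0]),pick("side",q,cs[1])]
    print(q,[m is not None and m.sum() for m in M])
    if q=="cabinet": hx,hy,z=.08,.11,.12
    else: hx,hy,z=.03,.03,.095
    p0=onz(P["scene"],cs[0],z/2)
    best=None
    def cost(v):
        V=box(*v,hx,hy,0,z); e=0
        for n,m in zip(("scene","side"),M):
            if m is None: continue
            h=hullmask(P[n],V); 
            if q=="tin_teal" and n=="side": w=np.ones_like(h)
            e+=np.abs(h-m).sum()
        return e
    for yaw in np.arange(-1.5,1.6,.25) if q=="cabinet" else np.arange(0,1.5,.25):
        r=minimize(cost,[p0[0],p0[1],yaw],method="Nelder-Mead",options=dict(initial_simplex=[[p0[0],p0[1],yaw],[p0[0]+.015,p0[1],yaw],[p0[0],p0[1]+.015,yaw],[p0[0],p0[1],yaw+.2]],maxiter=150))
        if best is None or r.fun<best.fun: best=r
    print(q,best.x,best.fun)
    # separate per-camera overlay
    for n in P:
        im=P[n].setdefault("vis",cv2.resize(P[n]["color"][:,:,::-1],None,fx=3,fy=3,interpolation=cv2.INTER_CUBIC))
        u=((proj(P[n],box(*best.x,hx,hy,0,z))+.5)*3).astype(int)
        for i in range(4):
            for a,b in((i,(i+1)%4),(i+4,(i+1)%4+4),(i,i+4)): cv2.line(im,tuple(map(int,u[a])),tuple(map(int,u[b])),(0,0,255),1)
        if q=="cabinet":
            for h,zz in((.0315,.136),(.047,.136)):
                u=((proj(P[n],box(*best.x,h,h,zz,zz)[:4])+.5)*3).astype(np.int32); cv2.polylines(im,[u],True,(0,255,255),1)
cv2.imwrite("pics/fs.png",P["scene"]["vis"][500:960,440:1240 if False else 1240]); cv2.imwrite("pics/fd.png",P["side"]["vis"][380:980,500:1000])
cv2.imwrite("pics/fs2.png",P["scene"]["vis"][560:980,960:1460])
E
```

```text
tin_teal [np.int64(1870), np.int64(2004)]
tin_teal [ 0.5391339  -0.05222804  0.50848931] 446.9375
tin_slate [np.int64(1823), np.int64(3165)]
tin_slate [ 0.5270268  -0.30485487  1.56021738] 176.0625
cabinet [np.int64(12705), np.int64(7508)]
cabinet [0.5627335  0.17635847 0.14718187] 1385.6875
```

View pics/fs.png

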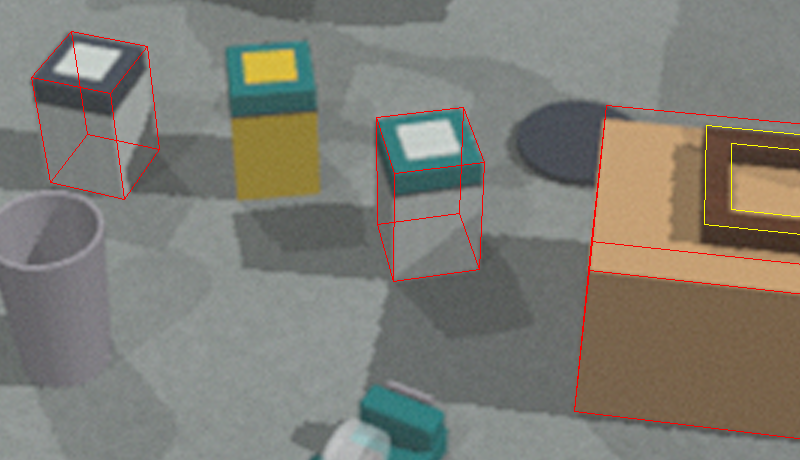

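View pics/fd.png

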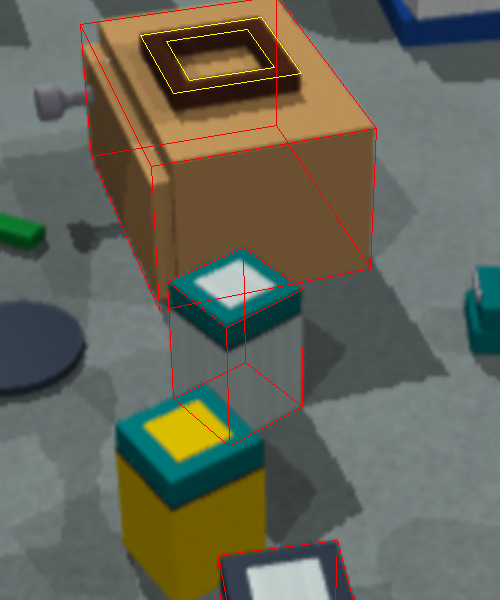

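View pics/fs2.png

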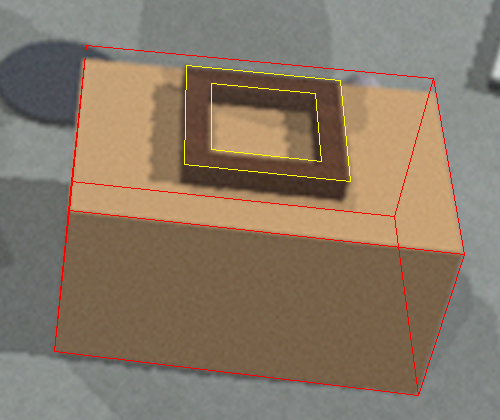

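The slate tin sits at about (0.527,-0.305), teal at (0.539,-0.052) with yaw 0.51, and the cabinet at about (0.563,0.176) with yaw 0.15. The box overlays match both pictures. Next I hover over the teal tin.

servo_tool(
  targets="42 -28 0 0;42 -28 0 0;42 -28 0 0;42 -28 0 0;42 -28 0 0;42 -28 0 0;42 -28 0 0;42 -28 0 0;42 -28 0 0;42 -28 0 0;42 -28 0 0;42 -28 0 -0.12;0 0 0 -0.12;0 0 0 0",
  hand=1,
  squeeze=30,
)

```text
time: 2.9
tool_pos: [0.5493, -0.0425, 0.2408]
tool_rot: [3.136, -0.002, 0.498]
contact_force: [0.2, 0.1, 0.3]
opening: 0.0915
```

```bash
cat >> h.py <<'E'
def shot(cams,n="wrist"):
    p=cams.read_camera(n); p["fish"]=(n=="wrist"); return p
def drawboxes(im,p,V,col,s):
    u=((proj(p,V)+.5)*s).astype(int)
    for i in range(4):
        for a,b in((i,(i+1)%4),(i+4,(i+1)%4+4),(i,i+4)): cv2.line(im,tuple(map(int,u[a])),tuple(map(int,u[b])),col,1)
E
python3 - <<'E'
from cell import cams
from h import *
p=shot(cams); import pickle; pickle.dump(p,open("w1.pkl","wb"))
im=p["color"][:,:,::-1].copy()
print(-p["R"].T@p["t"])
drawboxes(im,p,box(.539,-.052,.51,.03,.03,0,.095),(0,0,255),1)
drawboxes(im,p,box(.5627,.1764,.147,.0315,.0315,.12,.136),(0,255,255),1)
cv2.imwrite("pics/w1.png",im)
for d in cams.cut_out(p,"tin_teal"): print(d["score"],d["extent"])
E
```

```text
[ 0.60827937 -0.00759167  0.38435224]
0.78 [355.5, 283.2, 55.4, 69.9]
0.61 [282.2, 205.9, 68.6, 77.6]
```

View pics/w1.png

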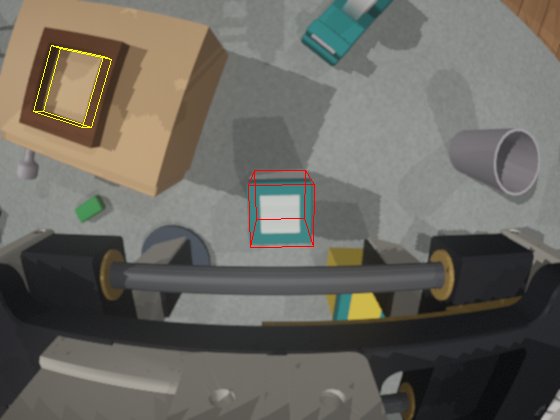

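The wireframe sits on the teal tin at (281,208), and the yellow decoy is at (355,283), near the right finger. I'll refine the teal tin, decoy and well poses and check finger clearance.

```bash
python3 - <<'E'
import pickle
from h import *
p=pickle.load(open("w1.pkl","rb")); P=pickle.load(open("P0.pkl","rb"))
from scipy.optimize import least_squares
hsv=cv2.cvtColor(p["color"],cv2.COLOR_RGB2HSV)
# teal lid mask near
m=((hsv[:,:,0]>80)&(hsv[:,:,0]<98)&(hsv[:,:,1]>110)).astype(np.uint8); m[:, :235]=0;m[:,325:]=0;m[:160]=0;m[255:]=0
cnt=max(cv2.findContours(m,0,2)[0],key=cv2.contourArea); hm=np.zeros_like(m); cv2.drawContours(hm,[cv2.convexHull(cnt)],-1,1,-1)
def cost(v): return np.abs(hullmask(p,box(*v,.03,.03,.076,.095))-hm).sum()
x0=[.539,-.052,.51]
r=minimize(cost,x0,method="Nelder-Mead",options=dict(initial_simplex=[x0,[.545,-.052,.51],[.539,-.046,.51],[.539,-.052,.6]]))
print("teal wrist",r.x,r.fun,hm.sum())
# decoy from scene+side
M={}
for n,c in(("scene",(235,205)),("side",(229,290))):
    M[n]=[d["region"] for d in P[n]["tin_teal"] if np.hypot(d["extent"][0]-c[0],d["extent"][1]-c[1])<12][0]
best=None
q0=onz(P["scene"],(236,205),.047)
for yaw in np.arange(0,1.5,.25):
    x0=[q0[0],q0[1],yaw]
    f=lambda v:sum(np.abs(hullmask(P[n],box(*v,.03,.03,0,.095))-M[n]).sum() for n in M)
    rr=minimize(f,x0,method="Nelder-Mead",options=dict(initial_simplex=[x0,[q0[0]+.015,q0[1],yaw],[q0[0],q0[1]+.015,yaw],[q0[0],q0[1],yaw+.2]]))
    if best is None or rr.fun<best.fun: best=rr
print("decoy",best.x,best.fun)
d=box(*best.x,.03,.03,0,.095)[:4,:2]-r.x[:2]
for yaw in (r.x[2],r.x[2]-np.pi/2):
    print("decoy corners in tool xy mm",yaw,[(round(1e3*(a*np.cos(yaw)+b*np.sin(yaw))),round(1e3*(a*np.sin(yaw)-b*np.cos(yaw)))) for a,b in d])
# well frame outer from wrist: dark brown
m=((hsv[:,:,2]<110)&((hsv[:,:,0]<14)|(hsv[:,:,0]>170))&(hsv[:,:,1]>70)).astype(np.uint8); m[:,140:]=0;m[160:]=0;m[:15]=0;m[:,:15]=0
cv2.imwrite("pics/mw.png",m*255)
E
```

```text
teal wrist [ 0.54022088 -0.04969762  0.52272184] 362.6875 3896
decoy [ 0.49349697 -0.18067781  0.40412669] 261.0625
decoy corners in tool xy mm 0.5227218419457564 [(-139, 116), (-80, 124), (-73, 64), (-132, 57)]
decoy corners in tool xy mm -1.0480744848491401 [(116, 139), (124, 80), (64, 73), (57, 132)]
```

View pics/mw.png

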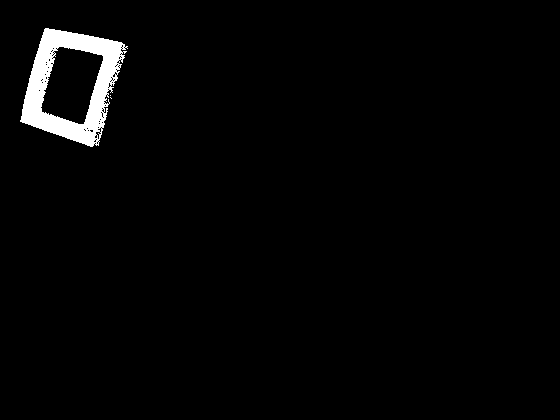

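servo_tool(
  targets="-12 3 20 -0.017;0 0 30 0;0 0 30 0;0 0 30 0;0 0 30 0;0 0 20 0;0 0 0 0;0 0 0 0",
)

```text
time: 4.0
tool_pos: [0.54, -0.0586, 0.08]
tool_rot: [3.131, -0.007, 0.487]
contact_force: [0.0, 0.2, 0.4]
opening: 0.0922
```

servo_tool(
  targets="4 -7 8 -0.03;0 0 7 0;0 0 0 0",
)

```text
time: 4.38
tool_pos: [0.5414, -0.0503, 0.066]
tool_rot: [3.129, -0.009, 0.519]
contact_force: [-0.1, 0.2, -0.4]
opening: 0.0921
```

```bash
python3 - <<'E'
from cell import cams,telemetry
from h import *
s=telemetry.observe(); print(s["tool_pos"],s["tool_rot"],s["contact_force"])
for n in("wrist","side"):
    p=shot(cams,n); cv2.imwrite(f"pics/{n}2.png",p["color"][:,:,::-1])
E
```

```text
[ 0.54140061 -0.05032964  0.0659931 ] [ 3.12857997 -0.0090251   0.51878052] [-0.13988761  0.17374624 -0.35807218]
```

View pics/wrist2.png

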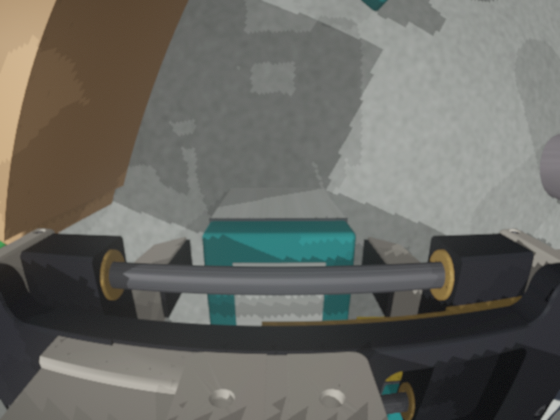

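View pics/side2.png

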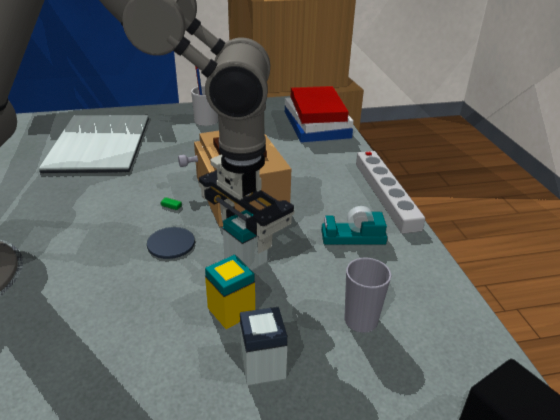

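The tin sits centred between the pads in the wrist view (lid from column 204 to 353, fingers at about 190 and 365). Closing.

servo_tool(
  targets="0 0 0 0;0 0 0 0;0 0 0 0;0 0 0 0;0 0 0 0;0 0 0 0",
  hand=0,
  squeeze=30,
)

```text
time: 5.22
tool_pos: [0.5419, -0.0506, 0.0669]
tool_rot: [3.128, -0.01, 0.518]
contact_force: [-0.1, 0.3, -0.3]
opening: 0.06
```

servo_tool(
  targets="0 0 -10 0;0 0 -25 0;0 0 -30 0;0 0 -30 0;0 0 -5 0;0 0 0 0;0 0 0 0;0 0 0 0;0 0 0 0",
)

```text
time: 6.35
tool_pos: [0.5376, -0.0494, 0.167]
tool_rot: [3.133, -0.004, 0.518]
contact_force: [0.4, -0.0, -1.4]
opening: 0.0599
```

```bash
python3 - <<'E'
from cell import cams,telemetry
from h import *
for i in range(4):
    s=telemetry.observe(); print(s["tool_pos"],s["tool_rot"],s["contact_force"],s["torque"],s["qvel"].max())
    p=shot(cams,"side")
cv2.imwrite("pics/side3.png",p["color"][:,:,::-1])
E
```

```text
[ 0.53764347 -0.04942644  0.16699981] [ 3.13340814 -0.00371074  0.5180853 ] [ 4.11978426e-01 -1.05877698e-03 -1.39906156e+00] [-0.01364137 -0.03062025 -0.03476787] 0.007354157704998316
[ 0.53760088 -0.04941521  0.16700123] [ 3.13344246 -0.00359744  0.51811765] [ 0.18964716 -0.09716701 -2.19566694] [-0.05321786 -0.01923783 -0.01024711] 0.0018610262146023827
[ 0.53770648 -0.04944263  0.16720813] [ 3.13318728 -0.00390175  0.51813192] [-0.29464324 -0.3726692  -2.39843323] [-0.03206414 -0.02843968  0.03482417] 0.0015081632555789704
[ 0.53784162 -0.04945989  0.16738617] [ 3.13289541 -0.00425158  0.51812532] [ 0.83417139  0.21732576 -1.64418472] [ 0.02112102 -0.0157924   0.03413129] 0.0019085462035644527
```

View pics/side3.png

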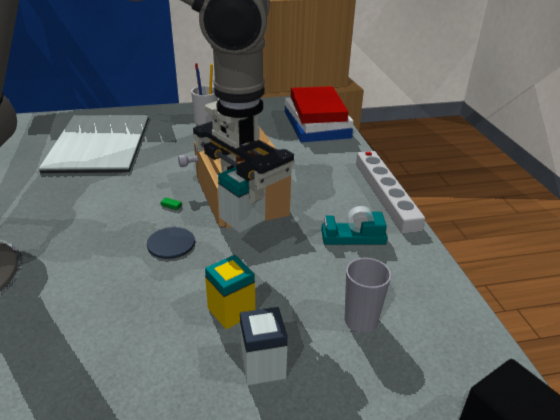

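The teal tin reads about 1.9 N, which matches the light one. I'll set it down where it stood.

servo_tool(
  targets="2 0 25 0;2 0 30 0;1 0 25 0;0 0 12 0;0 0 4 0;0 0 0 0",
)

```text
time: 7.3
tool_pos: [0.5452, -0.048, 0.0709]
tool_rot: [3.129, -0.008, 0.518]
contact_force: [-0.3, -0.4, -1.8]
opening: 0.0599
```

servo_tool(
  targets="0 0 2.5 0;0 0 1.5 0;0 0 0 0",
)

```text
time: 7.68
tool_pos: [0.5464, -0.0483, 0.0685]
tool_rot: [3.127, -0.011, 0.518]
contact_force: [0.4, -0.6, -1.7]
opening: 0.06
```

servo_tool(
  targets="0 0 1.5 0;0 0 1 0;0 0 0 0",
)

```text
time: 8.05
tool_pos: [0.5467, -0.0483, 0.067]
tool_rot: [3.126, -0.012, 0.518]
contact_force: [-0.4, 0.6, -2.6]
opening: 0.0597
```

servo_tool(
  targets="0 0 1.2 0;0 0 0.8 0;0 0 0 0",
)

```text
time: 8.43
tool_pos: [0.5469, -0.0483, 0.0671]
tool_rot: [3.125, -0.012, 0.519]
contact_force: [0.9, -0.0, -2.0]
opening: 0.0602
```

servo_tool(
  targets="0 0 2 0;0 0 1 0",
)

```text
time: 8.68
tool_pos: [0.5471, -0.0482, 0.0669]
tool_rot: [3.125, -0.013, 0.519]
contact_force: [-3.0, 0.8, 7.9]
opening: 0.06
```

```bash
python3 - <<'E'
from cell import cams,telemetry
from h import *
for i in range(4):
    s=telemetry.observe(); print(s["tool_pos"],s["contact_force"])
    p=shot(cams,"side")
cv2.imwrite("pics/side4.png",cv2.resize(p["color"][150:300,150:350,::-1],None,fx=3,fy=3))
E
```

```text
[ 0.54708714 -0.04820181  0.06692243] [-3.03646413  0.78882574  7.92802346]
[ 0.54712391 -0.04824167  0.06689257] [-3.65792404  0.21496079 12.86629043]
[ 0.54709907 -0.04823861  0.06690061] [-4.35808526  0.38369043 11.89225637]
[ 0.54712748 -0.04823333  0.06688536] [-4.79689227  1.70136738 11.63931338]
```

View pics/side4.png

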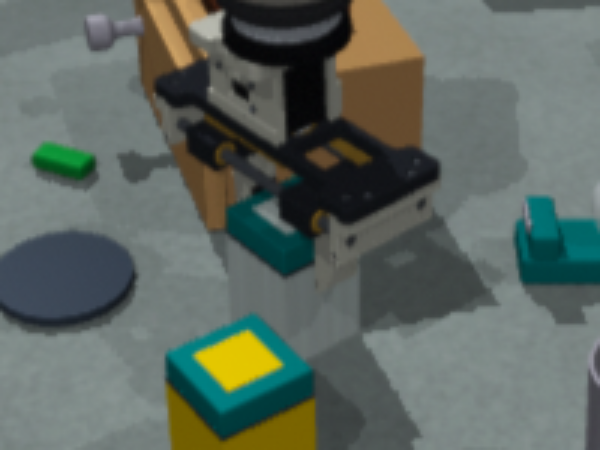

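The tin is on the desk at 12 N. Releasing and rising.

servo_tool(
  targets="0 0 -0.5 0;0 0 0 0;0 0 0 0;0 0 -10 0;0 0 -30 0;0 0 -45 0;0 0 -45 0;0 0 -45 0;0 0 0 0",
  hand=1,
)

```text
time: 10.0
tool_pos: [0.544, -0.047, 0.2501]
tool_rot: [3.123, -0.015, 0.519]
contact_force: [-0.7, 0.2, -0.8]
opening: 0.0918
```

servo_tool(
  targets="-28 43 0 0;-28 43 0 0;-28 43 0 0;-28 43 0 0;-28 43 0 0;0 0 0 0.176;0 0 0 0.176;0 0 0 0.17;0 0 0 0",
)

```text
time: 11.12
tool_pos: [0.5254, -0.3097, 0.2448]
tool_rot: [3.141, -0.013, -0.016]
contact_force: [0.1, 0.8, 0.6]
opening: 0.0917
```

```bash
cat > lid.py <<'E'
from cell import cams,telemetry
from h import *
import sys
def fitlid(p,x0,hm,z0=.0,z1=.095):
    def cost(v): return np.abs(hullmask(p,box(*v,.03,.03,z0,z1))-hm).sum()
    x0=np.array(x0,float)
    r=minimize(cost,x0,method="Nelder-Mead",options=dict(initial_simplex=[x0,x0+[.006,0,0],x0+[0,.006,0],x0+[0,0,.08]])); return r.x,r.fun
E
python3 - <<'E'
from lid import *
s=telemetry.observe(); print(s["tool_pos"],s["tool_rot"],s["qpos"])
p=shot(cams); im=p["color"][:,:,::-1].copy()
drawboxes(im,p,box(.527,-.305,-.01,.03,.03,0,.095),(0,0,255),1)
for d in cams.cut_out(p,"tin_slate"):
    print(d["score"],d["extent"]); print(fitlid(p,[.527,-.305,-.01],d["region"]),d["region"].sum())
cv2.imwrite("pics/w5.png",im)
E
```

```text
[ 0.52542184 -0.30971947  0.24481928] [ 3.14062834 -0.01316524 -0.0163478 ] [-0.66182674  0.49061345  1.27888465  0.00730976  1.36100313  0.92384106]
0.73 [270.9, 193.1, 69.5, 72.7]
(array([ 0.52886502, -0.30352669,  0.00825939]), np.float64(93.875)) 4549
```

View pics/w5.png

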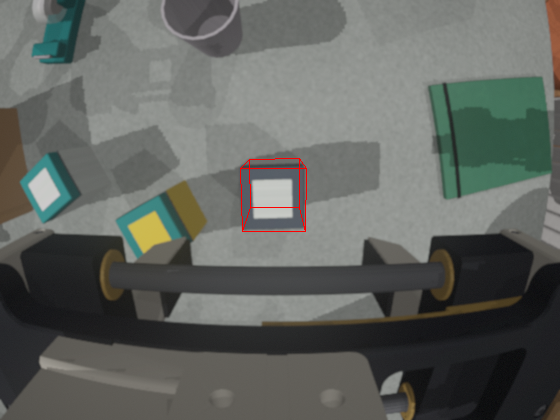

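servo_tool(
  targets="1 -5 10 -0.02;0 0 40 0;0 0 40 0;0 0 20 0;0 0 0 0",
)

```text
time: 11.85
tool_pos: [0.5281, -0.3021, 0.1298]
tool_rot: [3.141, -0.013, 0.021]
contact_force: [0.6, -0.1, 0.6]
opening: 0.0919
```

servo_tool(
  targets="0 2 20 0.018;0 0 25 0;0 0 15 0;0 0 4 0;0 0 0 0",
)

```text
time: 12.48
tool_pos: [0.5316, -0.3047, 0.0684]
tool_rot: [3.137, -0.019, 0.009]
contact_force: [0.5, 0.6, 0.0]
opening: 0.0919
```

servo_tool(
  targets="-3 0 2 0;0 0 1 0;0 0 0 0;0 0 0 0;0 0 0 0;0 0 0 0;0 0 0 0;0 0 0 0",
  hand=0,
)

```text
time: 13.48
tool_pos: [0.5293, -0.3055, 0.0673]
tool_rot: [3.135, -0.021, 0.009]
contact_force: [-0.3, -0.8, 0.8]
opening: 0.06
```

servo_tool(
  targets="0 0 -10 0;0 0 -25 0;0 0 -30 0;0 0 -30 0;0 0 -10 0;0 0 0 0;0 0 0 0;0 0 0 0;0 0 0 0",
  squeeze=35,
)

```text
time: 14.6
tool_pos: [0.5234, -0.3019, 0.169]
tool_rot: [-3.139, -0.009, 0.009]
contact_force: [-0.3, 0.5, -4.7]
opening: 0.0599
```

```bash
python3 - <<'E'
from lid import *
for i in range(4):
    s=telemetry.observe(); print(s["tool_pos"],s["tool_rot"],s["contact_force"],s["torque"])
    p=shot(cams,"side")
cv2.imwrite("pics/side6.png",p["color"][:,:,::-1])
E
```

```text
[ 0.52336797 -0.30188364  0.16900842] [-3.13855809 -0.00854925  0.00910097] [-0.26543398  0.47504719 -4.71134752] [0.00674495 0.00324813 0.05007587]
[ 0.52336952 -0.30185769  0.169011  ] [-3.13848391 -0.00853158  0.00907215] [-0.21969393  0.61967897 -5.48061976] [0.07863771 0.04425749 0.05682378]
[ 0.52345427 -0.30193676  0.16925033] [-3.13877639 -0.00886749  0.0091016 ] [ 0.15100219  0.07847698 -5.77550345] [0.02395568 0.01764906 0.038608  ]
[ 0.52357486 -0.30201641  0.16951366] [-3.13910457 -0.00929799  0.00908321] [ 0.50471864  0.40501372 -5.12165161] [-0.00650245  0.00079437 -0.04822858]
```

View pics/side6.png

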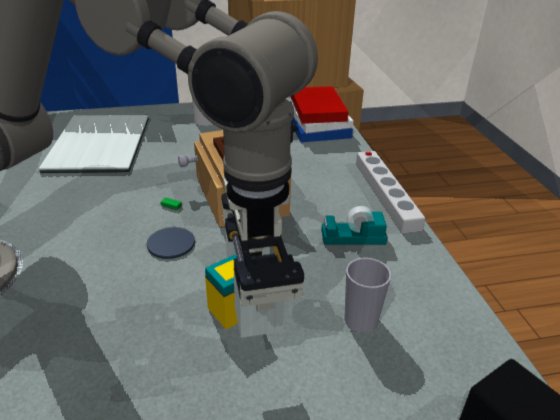

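The slate tin reads about 5.2 N, so it is the heavy one. I'll raise it and carry it to a viewpoint short of the well.

servo_tool(
  targets="0 0 -35 0;0 0 -40 0;0 -20 -25 0;-5 -45 0 0;-5 -45 0 0;-5 -45 0 0;-5 -45 0 0;-5 -45 0 0;-5 -45 0 0;-5 -45 0 0;-5 -45 0 0;-5 -45 0 0;-5 -40 0 -0.07;0 0 0 -0.07;0 0 0 0;0 0 0 0",
)

```text
time: 16.8
tool_pos: [0.467, 0.1765, 0.2756]
tool_rot: [-3.141, -0.019, 0.149]
contact_force: [-0.1, -0.4, -5.5]
opening: 0.0599
```

```bash
python3 - <<'E'
from lid import *
import pickle
s=telemetry.observe(); print(s["tool_pos"],s["tool_rot"],s["qpos"],s["contact_force"])
D={"s":s}
for n in ("wrist","scene","side"):
    p=shot(cams,n); D[n]=p; im=p["color"][:,:,::-1].copy(); cv2.imwrite(f"pics/{n}7r.png",im)
    drawboxes(im,p,box(.5627,.1764,.147,.0315,.0315,.136,.136),(0,255,255),1)
    drawboxes(im,p,box(.5627,.1764,.147,.047,.047,.12,.136),(0,255,0),1)
    cv2.imwrite(f"pics/{n}7.png",im)
pickle.dump(D,open("D7.pkl","wb"))
E
```

```text
[0.46695586 0.17645344 0.27556454] [-3.14113933 -0.01851499  0.14938565] [ 2.08029401e-01  2.57795927e-01  1.54568443e+00 -6.53058542e-04
  1.31960261e+00  1.62959235e+00] [-0.11680281 -0.38325903 -5.49533315]
```

View pics/wrist7.png

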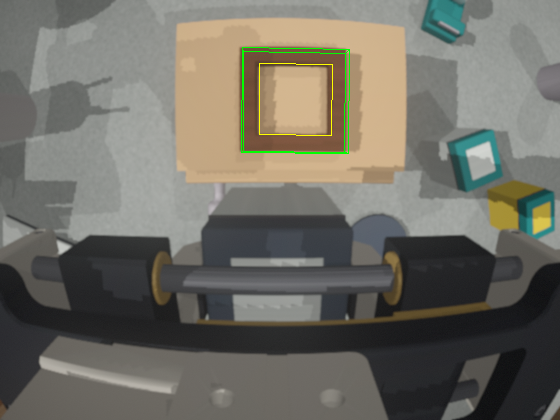

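View pics/side7.png

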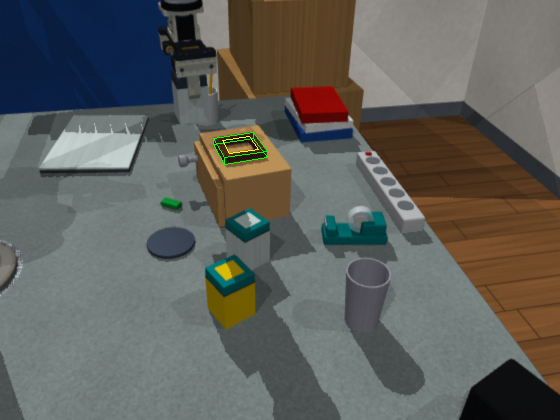

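View pics/scene7.png

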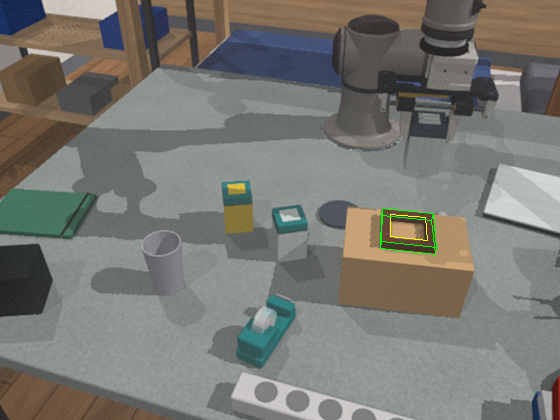

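All three overlays agree with the frame to within a pixel or so (wrist view, frame at cols 241-349, rows 48-153). I'll fit the frame precisely in each camera, and the held tin as well.

```bash
python3 - <<'E'
from h import *
import pickle
D=pickle.load(open("D7.pkl","rb"))
def brown(p):
    hsv=cv2.cvtColor(p["color"],cv2.COLOR_RGB2HSV)
    m=((hsv[:,:,2]<130)&((hsv[:,:,0]<14)|(hsv[:,:,0]>168))&(hsv[:,:,1]>80)).astype(np.uint8)
    u=proj(p,box(.5627,.1764,.147,.047,.047,.12,.136)); a=np.floor(u.min(0)-6).astype(int); b=np.ceil(u.max(0)+6).astype(int)
    k=np.zeros_like(m); k[a[1]:b[1],a[0]:b[0]]=1; return m*k
for n in("wrist","scene","side"):
    p=D[n]; m=brown(p); cv2.imwrite(f"pics/m7{n}.png",m*255)
    cs=cv2.findContours(m,cv2.RETR_EXTERNAL,2)[0]; o=max(cs,key=cv2.contourArea); om=np.zeros_like(m); cv2.drawContours(om,[cv2.convexHull(o)],-1,1,-1)
    def cost(v): return np.abs(hullmask(p,box(*v,.047,.047,.12,.136))-om).sum()
    x0=np.array([.5627,.1764,.147]); r=minimize(cost,x0,method="Nelder-Mead",options=dict(initial_simplex=[x0,x0+[.006,0,0],x0+[0,.006,0],x0+[0,0,.08]]))
    print(n,"outer",r.x.round(4),r.fun,om.sum())
D7=D; p=D["wrist"]; 
# edges of well opening in wrist: hole mask
m=brown(p); h=cv2.morphologyEx(m,cv2.MORPH_OPEN,np.ones((3,3),np.uint8))
cs,hi=cv2.findContours(h,cv2.RETR_CCOMP,2); holes=[c for c,i in zip(cs,hi[0]) if i[3]>=0]
c=max(holes,key=cv2.contourArea); print("hole bbox",cv2.boundingRect(c), cv2.minAreaRect(c)); print("pred top inner",proj(p,box(.5627,.1764,.147,.0335,.0335,.136,.136)[:4]).round(1).tolist())
im=cv2.resize(p["color"][20:340,180:380,::-1],None,fx=2.5 if False else 1.8,fy=1.8,interpolation=cv2.INTER_CUBIC); cv2.imwrite("pics/w7c.png",im)
E
```

```text
wrist outer [0.564  0.1792 0.154 ] 303.75 10904
scene outer [0.5633 0.1754 0.1503] 54.25 2169
side outer [0.5623 0.1785 0.1318] 43.9375 1208
hole bbox (255, 63, 74, 74) ((291.5, 99.5), (73.0, 73.0), 0.0)
pred top inner [[333.4, 137.2], [333.8, 62.4], [256.9, 61.0], [256.8, 136.4]]
```

View pics/w7c.png

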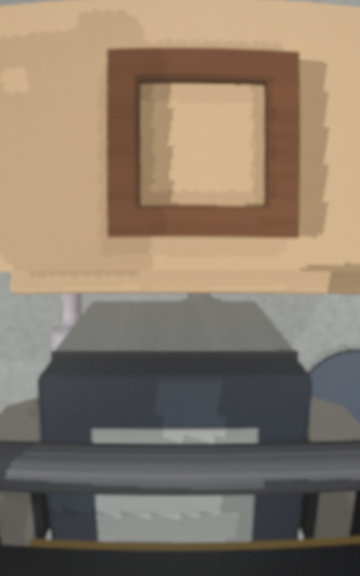

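View pics/m7wrist.png

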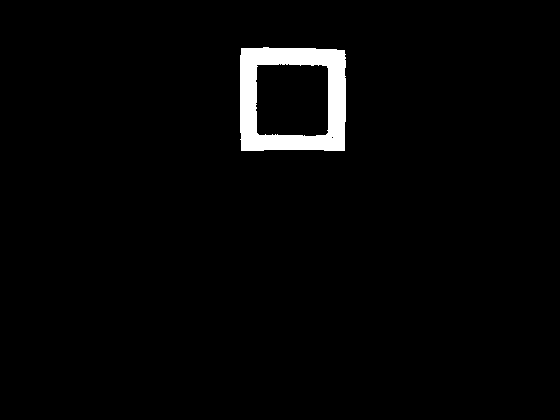

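```bash
python3 - <<'E'
from h import *
import pickle
from scipy.optimize import least_squares
from scipy.spatial.transform import Rotation as Ro
D=pickle.load(open("D7.pkl","rb")); s=D["s"]; p=D["wrist"]
T=Ro.from_euler("xyz",s["tool_rot"]).as_matrix(); t=s["tool_pos"]
# tin frame: x along tool x, z up = -tool z ; front = +x
B=np.diag([1,-1,-1.])
pts=np.array([[.03,.03,.095],[.03,-.03,.095],[.03,.03,.076],[.03,-.03,.076],[.03,.03,0],[.03,-.03,0]])
uv=np.array([[202.2,230],[352.2,228.3],[208.9,215.6],[345,215.6],[231.1,187.8],[321.7,187.8]])-.5
def world(v,X=pts):
    L=Ro.from_euler("xyz",[v[3],v[4],v[5]]).as_matrix()
    q=X-[0,0,.067]; q=q@L.T+[v[0],v[1],v[2]]
    return (q@B.T)@T.T+t
f=lambda v:(proj(p,world(v))-uv).ravel()
print("nominal res",f(np.zeros(6)).round(1).reshape(-1,2).tolist())
for mask in([0,1],[0,1,2],[0,1,2,4],[0,1,2,4,5]):
    def g(w):
        v=np.zeros(6); v[mask]=w; return f(v)
    r=least_squares(g,np.zeros(len(mask))); print(mask,(r.x*1e3).round(2),r.fun.round(1))
# camera pose in tool
c=-p["R"].T@p["t"]; print("cam in tool",T.T@(c-t)); print("cam axes in tool",(p["R"]@T).round(4).tolist())
c0=None
E
```

```text
nominal res [[1.1, -0.5], [8.6, 1.0], [3.7, 0.3], [5.2, 0.2], [3.6, -3.3], [3.7, -3.3]]
[0, 1] [-0.34  2.03] [-4.   0.3  3.4  2.  -0.7  1.   0.7  1.   0.6 -2.8  0.7 -2.8]
[0, 1, 2] [-1.61  2.04 -4.59] [-1.2 -0.3  0.5  1.4  1.5  0.9 -1.5  0.9  1.5 -2.2 -0.3 -2.2]
[0, 1, 2, 4] [-1.55  2.04 -3.45 19.36] [-1.6 -1.3  0.9  0.3  1.2  0.8 -1.3  0.7  1.5 -0.2 -0.2 -0.3]
[0, 1, 2, 4, 5] [-1.54  1.89 -3.45 19.34  5.11] [-1.6 -0.9  0.9 -0.   1.2  1.1 -1.3  0.4  1.5 -0.  -0.2 -0.5]
cam in tool [ 0.06816948 -0.00188487 -0.14336677]
cam axes in tool [[-0.0004, 1.0, 0.0003], [-0.9676, -0.0003, -0.2523], [-0.2523, -0.0004, 0.9676]]
```

servo_tool(
  targets="32 5 0 0;32 5 0 0;30 4 0 0;0 0 20 0;0 0 20 0;0 0 8 0;0 0 0 0;0 0 0 0",
)

```text
time: 17.95
tool_pos: [0.5676, 0.1727, 0.2286]
tool_rot: [-3.141, -0.02, 0.14]
contact_force: [0.4, 0.0, -3.8]
opening: 0.06
```

servo_tool(
  targets="-3 -5 8 -0.007;0 0 8 0;0 0 2 0;0 0 0 0",
)

```text
time: 18.45
tool_pos: [0.5642, 0.178, 0.2106]
tool_rot: [-3.141, -0.022, 0.148]
contact_force: [-1.0, -0.1, -5.5]
opening: 0.0599
```

```bash
cat > chk.py <<'E'
from lid import *
import pickle,sys
from scipy.spatial.transform import Rotation as Ro
tag=sys.argv[1]
s=telemetry.observe(); print(s["time"],s["tool_pos"].round(4),s["tool_rot"].round(4),s["contact_force"].round(1))
D={"s":s}
for n in("scene","side"):
    p=shot(cams,n); D[n]=p; im=cv2.resize(p["color"][:,:,::-1],None,fx=5,fy=5,interpolation=cv2.INTER_CUBIC)
    u=proj(p,[[.5635,.177,.15]])[0]; a=((u)*5).astype(int)
    zb=s["tool_pos"][2]-.067
    def line(V,c):
        q=((proj(p,V)+.5)*5).astype(int)
        for i in range(4): cv2.line(im,tuple(map(int,q[i])),tuple(map(int,q[(i+1)%4])),c,1)
    if len(sys.argv)>2:
        line(box(s["tool_pos"][0],s["tool_pos"][1],s["tool_rot"][2],.03,.03,zb,zb)[:4],(0,0,255))
        line(box(.5635,.177,.147,.047,.047,.136,.136)[:4],(0,255,0))
    cv2.imwrite(f"pics/{n}{tag}.png",im[max(0,a[1]-300):a[1]+260,max(0,a[0]-350):a[0]+350])
pickle.dump(D,open(f"D{tag}.pkl","wb"))
E
python3 chk.py 8 o
```

```text
18.45 [0.5642 0.178  0.2106] [-3.1411 -0.0219  0.1478] [-1.  -0.1 -5.5]
```

View pics/scene8.png

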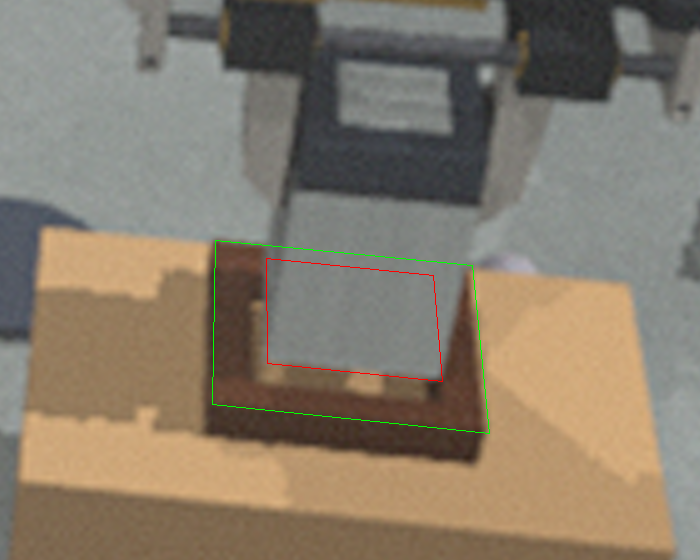

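View pics/side8.png

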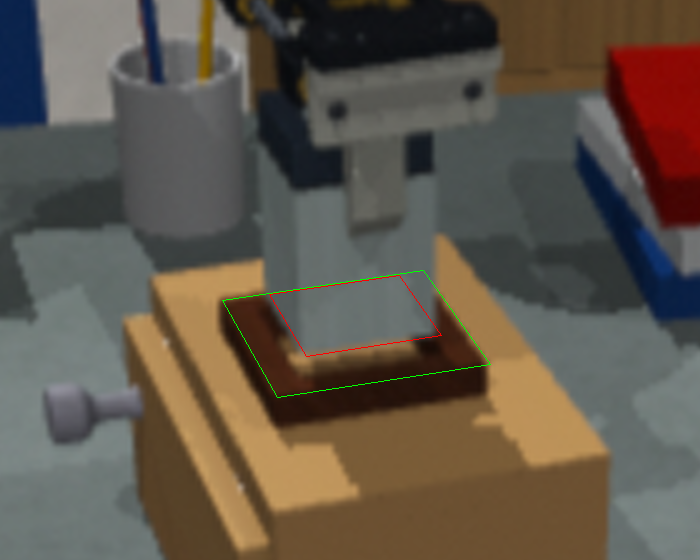

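```bash
cat > edge.py <<'E'
from h import *
import pickle,sys
def gradimg(p):
    g=cv2.GaussianBlur(p["color"].astype(np.float32),(0,0),.8)
    gx=cv2.Sobel(g,cv2.CV_32F,1,0)/8; gy=cv2.Sobel(g,cv2.CV_32F,0,1)/8
    return gx,gy
def score(p,G,segs):
    gx,gy=G; tot=0
    for A,B in segs:
        X=A+(B-A)*np.linspace(.08,.92,40)[:,None]; u=proj(p,X).astype(np.float32)
        d=u[-1]-u[0]; n=np.array([-d[1],d[0]])/np.hypot(*d)
        sx=cv2.remap(gx,u[:,0].reshape(-1,1),u[:,1].reshape(-1,1),cv2.INTER_LINEAR)[:,0]
        sy=cv2.remap(gy,u[:,0].reshape(-1,1),u[:,1].reshape(-1,1),cv2.INTER_LINEAR)[:,0]
        v=np.abs((sx*n[0]+sy*n[1]).mean(0)).max() ; tot+=v
    return tot
def fit(p,segf,x0,R=.005,st=.0005):
    G=gradimg(p); best=(-1,)
    for dx in np.arange(-R,R+1e-9,st):
        for dy in np.arange(-R,R+1e-9,st):
            s=score(p,G,segf(x0[0]+dx,x0[1]+dy))
            if s>best[0]: best=(s,dx,dy)
    # centroid refinement over near-best
    W=[];
    for dx in np.arange(best[1]-.0015,best[1]+.0016,.0003):
        for dy in np.arange(best[2]-.0015,best[2]+.0016,.0003):
            W.append((score(p,G,segf(x0[0]+dx,x0[1]+dy)),dx,dy))
    W=np.array(W); w=np.clip(W[:,0]-.9*W[:,0].max(),0,None)
    return np.round([x0[0]+(w*W[:,1]).sum()/w.sum(),x0[1]+(w*W[:,2]).sum()/w.sum(),best[0]],4)
def run(tag,yawf=.147):
    D=pickle.load(open(f"D{tag}.pkl","rb")); s=D["s"]; zb=s["tool_pos"][2]-.067; ty=s["tool_rot"][2]
    # box vertex idx: 0(-,-)1(+,-)2(+,+)3(-,+); scene sees +x face & (+/-y); side sees -y face and -x? 
    out={}
    for n in("scene","side"):
        p=D[n]
        def frame(x,y):
            V=box(x,y,yawf,.047,.047,.12,.136); t=V[4:]; b=V[:4]
            if n=="scene": S=[(t[1],t[2]),(b[1],b[2]),(t[0],t[1]),(t[2],b[2]),(t[1],b[1])] + ([] )
            else: S=[(t[0],t[1]),(b[0],b[1]),(t[0],t[3]),(t[1],t[2])]
            return S
        def tin(x,y):
            b=box(x,y,ty,.03,.03,zb,zb+.04); t=b[4:]; b=b[:4]
            if n=="scene": return [(b[1],b[2]),(b[1],t[1]),(b[2],t[2])]
            return [(b[0],b[1]),(b[0],t[0]),(b[1],t[1])]
        a=fit(p,frame,(.5635,.177)); c=fit(p,tin,s["tool_pos"][:2])
        print(n,"frame",a,"tin",c,"frame-tin mm",((a-c)[:2]*1e3).round(1),"tcp",s["tool_pos"].round(4)); out[n]=(a,c)
    return D,out
if __name__=="__main__":
    tag=sys.argv[1]; D,out=run(tag)
    s=D["s"]; zb=s["tool_pos"][2]-.067
    for n in out:
        p=D[n]; im=cv2.resize(p["color"][:,:,::-1],None,fx=6,fy=6,interpolation=cv2.INTER_CUBIC)
        a,c=out[n]
        for V,col in((box(a[0],a[1],.147,.047,.047,.136,.136)[:4],(0,255,0)),(box(a[0],a[1],.147,.047,.047,.12,.12)[:4],(0,255,0)),(box(c[0],c[1],s["tool_rot"][2],.03,.03,zb,zb)[:4],(0,0,255))):
            cv2.polylines(im,[((proj(p,V)+.5)*6).astype(np.int32)],True,col,1)
        u=(proj(p,[[.5635,.177,.135]])[0]*6).astype(int); cv2.imwrite(f"pics/e{n}{tag}.png",im[u[1]-170:u[1]+170,u[0]-200:u[0]+200])
E
python3 edge.py 8; python3 -c "
import cv2,numpy as np
cv2.imwrite('pics/e8.png',np.hstack([cv2.imread('pics/escene8.png'),cv2.imread('pics/eside8.png')]))"
```

```text
scene frame [  0.5629   0.1748 126.8144] tin [ 0.5637  0.1767 55.6153] frame-tin mm [-0.8 -1.9] tcp [0.5642 0.178  0.2106]
side frame [ 0.5576  0.1775 66.9003] tin [ 0.5608  0.1755 43.6575] frame-tin mm [-3.2  2. ] tcp [0.5642 0.178  0.2106]
```

View pics/e8.png

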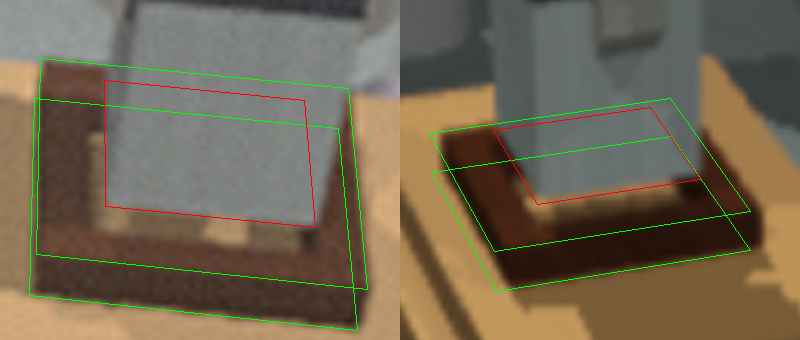

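```bash
cat > rel.py <<'E'
from edge import *
def sc(G,us):
    gx,gy=G; tot=0
    for u in us:
        d=u[-1]-u[0]; n=np.array([-d[1],d[0]])/np.hypot(*d); u=u.astype(np.float32)
        f=lambda g:cv2.remap(g,u[:,0].reshape(-1,1),u[:,1].reshape(-1,1),cv2.INTER_CUBIC)[:,0]
        tot+=np.abs((f(gx)*n[0]+f(gy)*n[1]).mean(0)).max()
    return tot
def segs_uv(p,S): return [proj(p,A+(B-A)*np.linspace(.1,.9,60)[:,None]) for A,B in S]
def shift(p,S,R=5):
    G=gradimg(p); us=segs_uv(p,S); g=np.arange(-R,R+.01,.25)
    M=np.array([[sc(G,[u+[a,b] for u in us]) for a in g] for b in g])
    j,i=np.unravel_index(M.argmax(),M.shape)
    w=np.clip(M-.85*M.max(),0,None); J,I=np.mgrid[:len(g),:len(g)]; k=(abs(J-j)<=5)&(abs(I-i)<=5); w=w*k
    return np.array([(w*g[I]).sum()/w.sum(),(w*g[J]).sum()/w.sum()]),M.max()
def main(tag,wx=.5630,wy=.177,wyaw=.147,ref="7"):
    D=pickle.load(open(f"D{tag}.pkl","rb")); F=pickle.load(open(f"D{ref}.pkl","rb")); s=D["s"]; zb=s["tool_pos"][2]-.067; ty=s["tool_rot"][2]
    rows=[];rhs=[]
    for n in("scene","side"):
        p=F[n]; V=box(wx,wy,wyaw,.047,.047,.12,.136); b,t=V[:4],V[4:]
        if n=="scene": S=[(t[i],t[(i+1)%4]) for i in range(4)]+[(b[1],b[2]),(t[1],b[1]),(t[2],b[2])]
        else: S=[(t[i],t[(i+1)%4]) for i in range(4)]+[(b[0],b[1]),(t[0],b[0]),(t[1],b[1])]
        if n=="side": S=S
        fs,fm=shift(p,S)
        V=box(s["tool_pos"][0],s["tool_pos"][1],ty,.03,.03,zb,zb+.045); b,t=V[:4],V[4:]
        S=[(b[1],b[2]),(b[1],t[1]),(b[2],t[2])] if n=="scene" else [(b[0],b[1]),(b[0],t[0]),(b[1],t[1])]
        p=D[n]; ts,tm=shift(p,S)
        print(n,"frame shift",fs.round(2),"tin shift",ts.round(2))
        c=np.array([[s["tool_pos"][0],s["tool_pos"][1],zb]]); J=np.array([(proj(p,c+e)-proj(p,c))[0]/1e-3 for e in np.eye(3)*1e-3]).T
        rows.append(J/1000); rhs.append(ts-fs)
        im=cv2.resize(D[n]["color"][:,:,::-1],None,fx=6,fy=6,interpolation=cv2.INTER_CUBIC)
        V=box(wx,wy,wyaw,.047,.047,.12,.136)
        for q,col in((proj(p,V[4:])+fs,(0,255,0)),(proj(p,V[:4])+fs,(0,200,0)),(proj(p,b)+ts,(0,0,255))): cv2.polylines(im,[((q+.5)*6).astype(np.int32)],True,col,1)
        u=(proj(p,[[.5635,.177,.135]])[0]*6).astype(int); globals()["im_"+n]=im[u[1]-200:u[1]+200,u[0]-200:u[0]+200]
    A=np.vstack(rows); y=np.hstack(rhs); e,_,_,_=np.linalg.lstsq(A,y,rcond=None)
    print("tin err (x,y,z) mm vs TCP in frame-consistent coords",e.round(2),"res px",(A@e-y).round(2))
    e2,_,_,_=np.linalg.lstsq(A[:,:2],y,rcond=None); print("  no z:",e2.round(2),(A[:,:2]@e2-y).round(2))
    print("so TCP should be",wx-e[0]/1e3,wy-e[1]/1e3,"now",s["tool_pos"])
    cv2.imwrite(f"pics/rel{tag}.png",np.hstack([im_scene,im_side]))
if __name__=="__main__": main(sys.argv[1])
E
python3 rel.py 8
```

```text
scene frame shift [-1.12 -0.23] tin shift [-0.73 -0.31]
side frame shift [-0.97 -0.18] tin shift [-1.6   2.59]
tin err (x,y,z) mm vs TCP in frame-consistent coords [-3.15 -0.08 -4.14] res px [-0.58  0.79 -0.75 -0.94]
  no z: [-1.41 -0.95] [-0.83 -0.5   0.05 -2.52]
so TCP should be 0.5661490742383222 0.1770827008980607 now [0.56422442 0.17797009 0.21060335]
```

View pics/rel8.png

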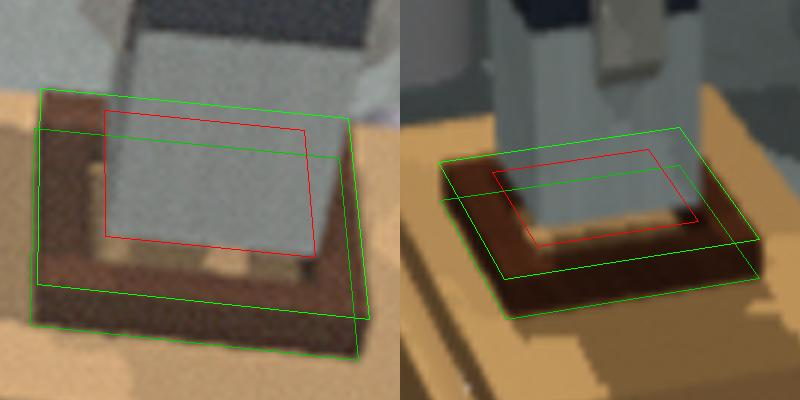

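```bash
sed -i 's/ts,tm=shift(p,S)/ts,tm=shift(p,S,2)/' rel.py; python3 rel.py 8; python3 - <<'E'
import pickle,cv2,numpy as np
from h import proj
D=pickle.load(open("D8.pkl","rb"));o=[]
for n in("scene","side"):
    p=D[n];im=cv2.resize(p["color"][:,:,::-1],None,fx=10,fy=10,interpolation=cv2.INTER_LANCZOS4);im=cv2.convertScaleAbs(im,alpha=1.3)
    u=(proj(p,[[.5635,.177,.145]])[0]*10).astype(int); o.append(im[u[1]-250:u[1]+250,u[0]-200:u[0]+200])
cv2.imwrite("pics/z8.png",np.hstack(o))
E
```

```text
scene frame shift [-1.12 -0.23] tin shift [-0.73 -0.31]
side frame shift [-0.97 -0.18] tin shift [-1.42  1.48]
tin err (x,y,z) mm vs TCP in frame-consistent coords [-2.06  0.18 -2.53] res px [-0.37  0.5  -0.47 -0.59]
  no z: [-1.   -0.35] [-0.51 -0.29  0.02 -1.55]
so TCP should be 0.56505735417101 0.17681776466096458 now [0.56422442 0.17797009 0.21060335]
```

View pics/rel8.png

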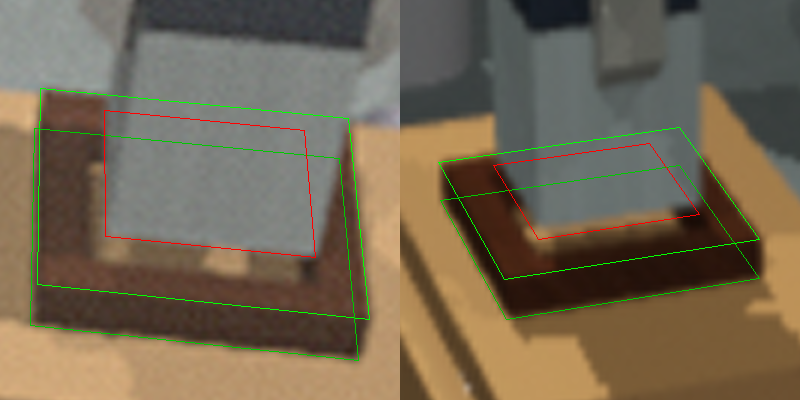

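View pics/z8.png

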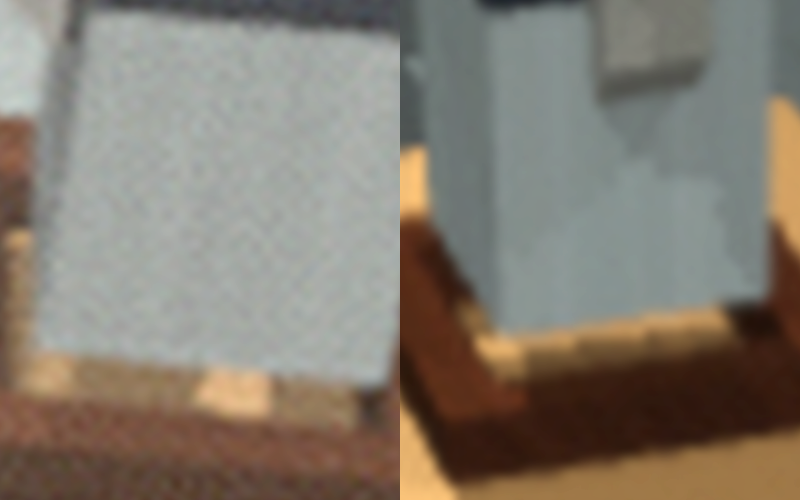

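```bash
cat > man.py <<'E'
from rel import *
from scipy.optimize import least_squares
def man(tag,obs,FS,s10=10,half=(200,250),ctr=(.5635,.177,.145),wx=.563,wy=.177,zoff=.067):
    D=pickle.load(open(f"D{tag}.pkl","rb")); s=D["s"]; t=s["tool_pos"]; zb=t[2]-zoff
    def f(v,full=False):
        r=[]
        for n in obs:
            p=D[n]; u0=(proj(p,[ctr])[0]*s10).astype(int)-np.array(half)
            V=box(t[0]+v[0],t[1]+v[1],s["tool_rot"][2]+(v[3] if len(v)>3 else 0),.03,.03,zb+v[2],zb+v[2])
            for i,c in obs[n].items():
                px=(np.array(c)+u0+.5)/s10-.5
                r.append(proj(p,V[i:i+1])[0]+FS[n]-px)
        return np.array(r).ravel()
    r=least_squares(f,[0,0,0],x_scale=1e-3); print("tin-TCP mm",(r.x*1e3).round(2),"res",r.fun.round(2)); e=r.x
    print("tin center",t[:2]+e[:2],"well",(wx,wy),"move world mm",((np.array([wx,wy])-t[:2]-e[:2])*1e3).round(2))
FS={"scene":np.array([-1.12,-.23]),"side":np.array([-.97,-.18])}
if __name__=="__main__": man("8",{"scene":{1:(38,352),2:(385,385)},"side":{0:(97,335),1:(368,300)}},FS)
E
python3 man.py
```

```text
tin-TCP mm [-1.02  1.3  -0.21] res [-0.22 -0.09  0.12  0.22  0.01  0.24 -0.16 -0.4 ]
tin center [0.56320356 0.17927491] well (0.563, 0.177) move world mm [-0.2  -2.27]
```

servo_tool(
  targets="-0.5 2 3 0;0 0 2 0;0 0 0 0",
)

```text
time: 18.92
tool_pos: [0.5645, 0.1756, 0.2058]
tool_rot: [-3.141, -0.023, 0.147]
contact_force: [0.3, 0.3, -3.6]
opening: 0.0599
```

```bash
cat > look.py <<'E'
from lid import *
import pickle,sys
tag=sys.argv[1]; z=float(sys.argv[2]); D={}; o=[]
s=telemetry.observe(); D["s"]=s; print(s["time"],s["tool_pos"].round(4),s["tool_rot"].round(4),s["contact_force"].round(1),s["torque"].round(2))
for n in("scene","side"):
    p=shot(cams,n); D[n]=p; im=cv2.resize(p["color"][:,:,::-1],None,fx=10,fy=10,interpolation=cv2.INTER_LANCZOS4);im=cv2.convertScaleAbs(im,alpha=1.3)
    u=(proj(p,[[.5635,.177,z]])[0]*10).astype(int); o.append(im[u[1]-250:u[1]+250,u[0]-200:u[0]+200])
cv2.imwrite(f"pics/z{tag}.png",np.hstack(o)); pickle.dump(D,open(f"D{tag}.pkl","wb"))
E
python3 look.py 9 .145
```

```text
18.925 [0.5645 0.1756 0.2058] [-3.1412 -0.0229  0.1475] [ 0.3  0.3 -3.6] [-0.01  0.04 -0.02]
```

View pics/z9.png

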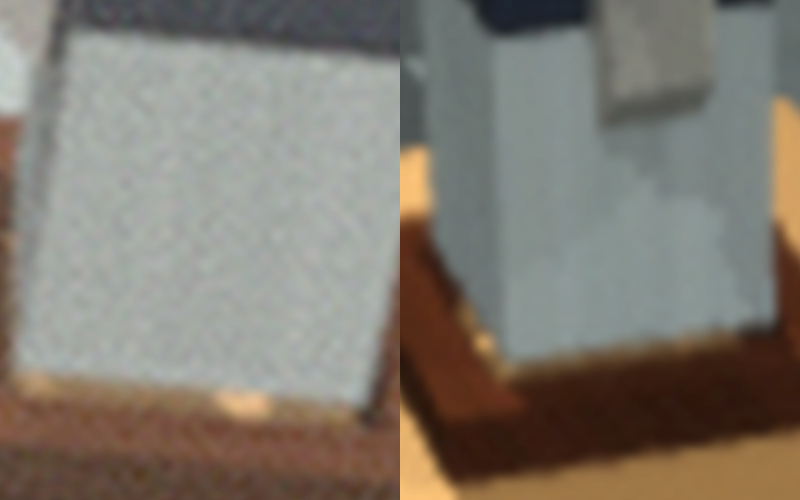

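```bash
python3 -c "
from man import *
man('9',{'scene':{1:(15,375),2:(367,407)},'side':{0:(105,360),1:(375,328)}},FS)
D=pickle.load(open('D9.pkl','rb'))
# predicted inner mouth corners in crop for check
for n in('scene','side'):
    p=D[n];u0=(proj(p,[[.5635,.177,.145]])[0]*10).astype(int)-[200,250]
    for h,z in((.0315,.134),(.0335,.136),(.047,.136)): print(n,h,((proj(p,box(.563,.177,.147,h,h,z,z)[:4])+FS[n]+.5)*10-.5-u0).round().astype(int).tolist())
"
```

```text
tin-TCP mm [-0.18  1.06 -0.41] res [ 0.08 -0.13 -0.21  0.3  -0.03  0.37 -0.13 -0.59]
tin center [0.56431845 0.1766382 ] well (0.563, 0.177) move world mm [-1.32  0.36]
scene 0.0315 [[7, 173], [7, 393], [372, 431], [354, 207]]
scene 0.0335 [[-3, 157], [-3, 390], [387, 431], [367, 193]]
scene 0.047 [[-76, 105], [-82, 432], [472, 491], [437, 155]]
side 0.0315 [[94, 386], [376, 342], [289, 216], [17, 256]]
side 0.0335 [[87, 383], [388, 337], [294, 203], [6, 245]]
side 0.047 [[42, 423], [468, 356], [333, 169], [-68, 227]]
```

servo_tool(
  targets="-1 -0.4 0 0;0 0 2 0;0 0 2 0;0 0 0 0",
)

```text
time: 19.52
tool_pos: [0.5635, 0.176, 0.2018]
tool_rot: [-3.141, -0.023, 0.148]
contact_force: [-0.6, 0.1, -4.4]
opening: 0.0595
```

```bash
python3 look.py 10 .145
```

```text
19.525 [0.5635 0.176  0.2018] [-3.1412 -0.0234  0.1477] [-0.6  0.1 -4.4] [-0.01  0.08  0.03]
```

View pics/z10.png

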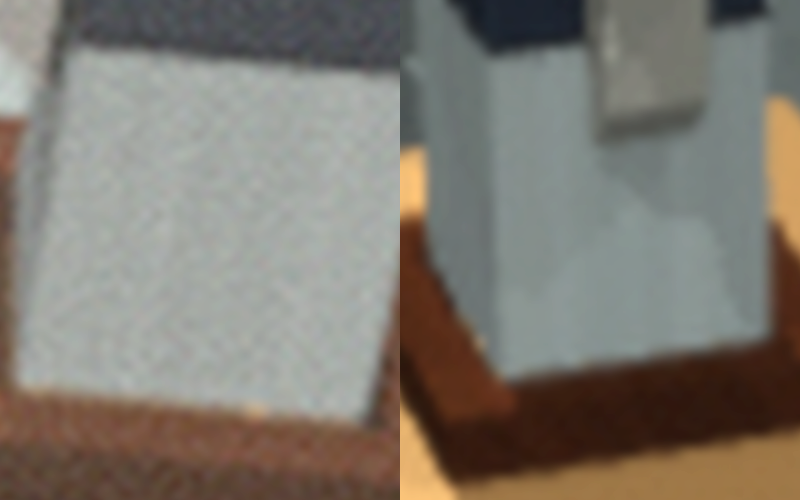

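servo_tool(
  targets="0 0 2 0;0 0 1.5 0;0 0 0 0",
)

```text
time: 20.0
tool_pos: [0.5638, 0.176, 0.1982]
tool_rot: [-3.141, -0.024, 0.148]
contact_force: [0.0, -0.1, -5.0]
opening: 0.0601
```

servo_tool(
  targets="-0.3 0 2 0;0 0 2 0;0 0 1 0;0 0 0 0",
)

```text
time: 20.5
tool_pos: [0.5636, 0.176, 0.1928]
tool_rot: [-3.141, -0.024, 0.148]
contact_force: [0.2, -0.1, -5.1]
opening: 0.06
```

servo_tool(
  targets="-0.1 0 1.5 0;0 0 1.5 0;0 0 0.5 0;0 0 0 0",
)

```text
time: 21.0
tool_pos: [0.5636, 0.176, 0.1891]
tool_rot: [-3.141, -0.024, 0.148]
contact_force: [-0.3, 0.1, -4.9]
opening: 0.0595
```

servo_tool(
  targets="0 0 0.8 0;0 0 0.4 0;0 0 0 0",
)

```text
time: 21.38
tool_pos: [0.5637, 0.176, 0.1879]
tool_rot: [-3.141, -0.024, 0.148]
contact_force: [0.6, 0.6, -5.4]
opening: 0.0595
```

servo_tool(
  targets="0 0 0.5 0;0 0 0.2 0;0 0 0 0",
)

```text
time: 21.75
tool_pos: [0.5637, 0.176, 0.1873]
tool_rot: [-3.141, -0.024, 0.148]
contact_force: [0.0, 0.4, -4.9]
opening: 0.0597
```

servo_tool(
  targets="0 0 0.4 0;0 0 0.2 0;0 0 0 0",
)

```text
time: 22.12
tool_pos: [0.5637, 0.176, 0.1872]
tool_rot: [-3.141, -0.025, 0.148]
contact_force: [-1.0, -0.7, -3.7]
opening: 0.06
```

servo_tool(
  targets="0 0 0.5 0;0 0 0.2 0",
)

```text
time: 22.38
tool_pos: [0.5637, 0.176, 0.1872]
tool_rot: [-3.141, -0.025, 0.148]
contact_force: [-1.5, 0.8, -1.5]
opening: 0.0594
```

```bash
python3 look.py 11 .145; python3 look.py 11 .145
```

```text
22.375 [0.5637 0.176  0.1872] [-3.1412 -0.0252  0.1477] [-1.5  0.8 -1.5] [-0.12  0.36 -0.06]
22.475 [0.5638 0.1761 0.1872] [-3.1413 -0.0252  0.1477] [-1.6  0.5  0.5] [-0.16  0.46  0.01]
```

View pics/z11.png

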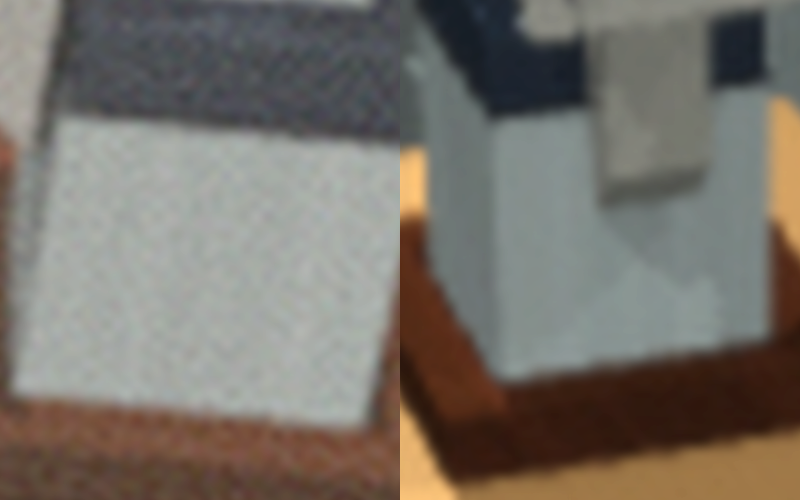

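The weight has transferred to the floor at TCP z 0.187, which is the desk contact height plus 120 mm. Releasing and retreating straight up.

servo_tool(
  targets="0 0 0 0;0 0 0 0;0 0 0 0;0 0 0 0;0 0 -10 0;0 0 -25 0;0 0 -40 0;0 0 -40 0;-40 0 0 0;-50 0 0 0;-50 0 0 0;0 0 0 0",
  hand=1,
)

```text
time: 24.08
tool_pos: [0.4204, 0.1546, 0.3072]
tool_rot: [-3.141, -0.036, 0.147]
contact_force: [1.5, 0.5, 0.5]
opening: 0.0915
```

```bash
python3 look.py 12 .145; python3 - <<'E'
from lid import *
import pickle
for n in("wrist","scene","side"):
    p=shot(cams,n); im=p["color"][:,:,::-1].copy(); cv2.imwrite(f"pics/{n}12.png",im)
p=pickle.load(open("D12.pkl","rb"));
a=cv2.imread("pics/scene12.png");b=cv2.imread("pics/side12.png");w=cv2.imread("pics/wrist12.png")
cv2.imwrite("pics/all12.png",cv2.resize(np.vstack([np.hstack([a,b]),np.hstack([w,w*0])]),(800,600)))
E
```

```text
24.075 [0.4204 0.1546 0.3072] [-3.1407 -0.0363  0.1472] [1.5 0.5 0.5] [ 0.01 -0.03 -0.02]
```

View pics/all12.png

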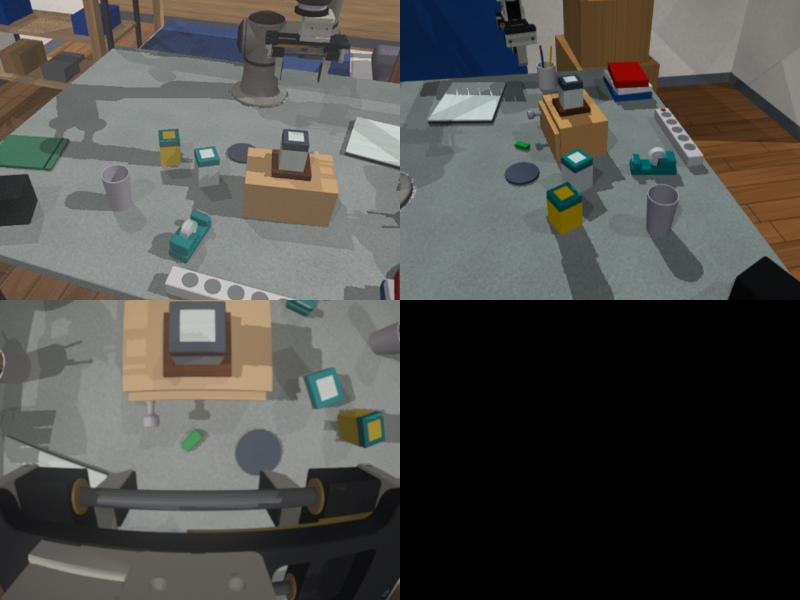

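View pics/z12.png

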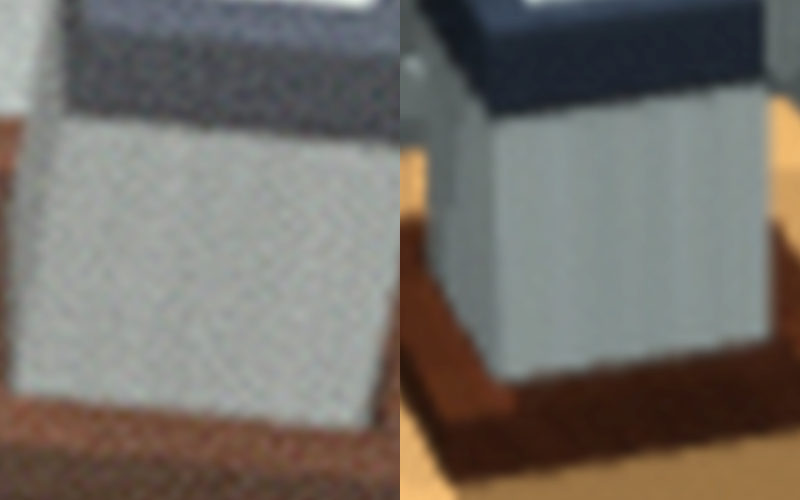

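The tin looks seated and everything else is unmoved. I'll check its seated height numerically, then hand in.

```bash
python3 -c "
from man import *
D=pickle.load(open('D12.pkl','rb'))
for n in('scene','side'):
    p=D[n];u0=(proj(p,[[.5635,.177,.145]])[0]*10).astype(int)-[200,250]
    for z in(.193,.196,.199): print(n,z,((proj(p,box(.563,.177,.147,.03,.03,z,z)[:4])+FS[n]+.5)*10-.5-u0).round().astype(int).tolist())
"
python3 -c "
from cell import robot,telemetry
print(telemetry.observe()['contact_force']); print(robot.hand_in())"
```

```text
scene 0.193 [[60, -80], [63, 125], [425, 161], [405, -48]]
scene 0.196 [[62, -94], [65, 111], [429, 147], [408, -62]]
scene 0.199 [[64, -108], [68, 97], [432, 133], [411, -76]]
side 0.193 [[89, 129], [366, 90], [281, -24], [14, 12]]
side 0.196 [[89, 116], [366, 77], [280, -36], [13, -1]]
side 0.199 [[88, 102], [366, 64], [280, -49], [13, -14]]
[0.35440996 0.09122105 0.0348635 ]
the job is handed in; nothing more can be done
None
```

The slate-lidded tin was the heavier one, and it is now seated in the cabinet's well. The teal-lidded tin is standing on the desk within about 5 mm of where it started. The job was handed in at about 24 s of the 72 s allowed.

- **Weighing:** I lifted the teal tin first, about 10 cm off the desk, and it read about 2 N. The slate tin, lifted to the same height, read about 5.2 N.
- **Seating:** The slate tin went into the well with no side contact I could measure. I stopped when its weight had passed to the floor, at a height matching the desk contact plus 120 mm. Only light force was used there.
- **Last checks:** The lid seam in both outside cameras matches a fully seated tin to within about 1 mm. It did not drop or tilt when released. The bystanders and the yellow decoy look unmoved, and the gripper is clear of everything.
- **Disagreements:** The cameras differed by 2–4 mm on the well's position. I settled that by measuring the tin relative to the frame in the same pictures. The tool had drifted to a tilt of about 1.4° by the time it released the tin (about 2° after retreating), though the tin was roughly upright when seated.
- **Firmer contact:** Setting the teal tin back on the desk reached about 12 N before I released it.

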